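Balance-load the sample-cylinder rocker

TASK

Load the three steel gas sample cylinders from the foam tray into the two cradles of the bench rocker so that its swinging tray balances level by itself, ready to run; each short cylinder weighs half as much as the long one. Lower each cylinder slowly and follow the tray down as it tips, letting go only when the tray carries it, so that the tray never swings over and slaps its stops. Leave all three lying fully down in their cradles, and do not disturb the parts bin, wrench and gauge.

Things in the scene. Friction and masses are not known exactly. Their poses are not given: they have to be found in the camera images.
- rocker: Bench rocker, fixed. White housing 300 (x) x 200 (y) mm, 70 mm high. Aluminium bearing plates at x = +-159 mm, 70 mm wide, 164 mm high, carry a tray 290 (x) x 240 (y) mm that swings on an axle along the rocker's x, 142 mm above the bench. The tray's end plates at x = +-147 mm reach 11 mm above the axle; its side rims stand 6 mm above its floor. Origin: centre of the underside, z up.
- tray (a joint): Tray tilt about the rocker's x, rad: 0 level, positive lifts the +y side (cradle_a) and lowers cradle_b. Rubber stops at +-0.14. A light centring spring (about 1.3 N m/rad, damping 0.22 N m s/rad) holds the empty tray level. Any one cylinder alone tips it to its stop, and the long one still does with one short one opposite; a cradle then lies 11 mm lower or higher than when level.
- cradle_a (a point): Cradle on the tray's +y side: two parallel black rubber rods along x, 12 mm thick, 30 mm apart, 290 mm long. The point: where a seated cylinder's axis passes mid-cradle, 80 mm to +y of the axle and, tray level, 142 mm above the bench; tray floor 33 mm below it. Axes and tilt as the tray's (x along rods). Takes the long cylinder or both short ones end to end (centres 62 mm from the point).
- cradle_b (a point): The cradle on the rocker's -y side, as cradle_a mirrored: the point lies 80 mm to -y of the axle.
- foam_tray: Fixed storage tray, white shell 250 mm (x) x 310 mm (y) with dark foam, foam top 34 mm above the bench. Three parallel troughs along its x axis at y = -105, 0, +105 mm, 28 mm wide, 220 mm long, in which the cylinders lie (which cylinder in which trough varies). Origin: centre of the underside, z up.
- long_cyl: Long stainless steel gas sample cylinder with domed ends and a brass cap at each end: diameter 50 mm, overall length 200 mm (straight part 130 mm), mass about 0.8 kg. Origin: its centre; x runs along its axis. It may be turned about its own axis. In the foam tray its centre is 55 mm above the bench and the foam 21 mm below its centre.
- short_cyl1: One of two equal short stainless steel gas sample cylinders, same shape: diameter 50 mm, overall length 120 mm (straight part 50 mm), mass about 0.4 kg, half that of the long one. Origin: its centre; x runs along its axis.
- short_cyl2: The other short cylinder, equal to short_cyl1.
- bin: Bystander: blue plastic parts bin with black caps, 210 x 135 x 85 mm high. Origin: centre of the underside. Leave it alone.
- wrench: Bystander: steel wrench 180 mm long lying on the bench. Leave it alone.
- gauge: Bystander: round pressure gauge, 64 mm diameter, 26 mm high, lying on its back with a brass stem to its +x. Leave it alone.
There are look-alikes about, which are no part of the job. What is shaped like the short_cyl1 but brown or orange is not meant.

How it is judged:
By the outcome, as a careful person would: the job done as asked, in the order asked, and still so for the second after the job is handed in, with the robot touching nothing.
It also fails if it takes over 70 s, if anything falls off the work surface, if the arm or the gripper's body presses on something with over 40 N, if the wrist force passes 120 N, or if a joint passes its speed limit or range.

ROBOT

A 6-joint arm with a two-finger parallel gripper is mounted at the origin on the work surface. World frame = base frame: x ahead of the robot, y to its left, z up, the work surface at z = 0. Lengths are in m, angles in rad, forces in N, time in s.
With the tool pointing down it reaches from about 0.275 to 0.775 m from the base axis. Payload 14.6 kg.
Tool frame: the origin (TCP) lies between the finger pads; the fingertips stand 17 mm ahead of it and the grasp point (between the pads) lies 2 mm behind it (manip.tip_reach is the distance from the TCP to the fingertips, in m); z points along the fingers, y is the line along which they close (so a half turn about z gives the same grasp; the last joint's range is limited). The gripper opens to 85 mm and grips with 20 to 120 N. Pads are 22 mm wide; open, the fingers measure 114 mm over their backs; the gripper's body (76 mm by 85 mm) begins 54 mm behind the grasp point. The pads swing forward as they close: fully open they stand 13 mm farther back than shut.
Start: joints at [-1.503, 0.263, -0.048, 1.259, 0, 1.415], TCP at [0.116, -0.512, 0.248] pointing down, gripper open.
Joint ranges: [-2.65, 2.65], [-0.89, 1.7], [-1.18, 1.37], [-2.13, 2.11], [-1.35, 1.29], [-3.14, 3.14]. Speed limits (rad/s): [1.89, 1.89, 2.57, 2.79, 3.14, 3.14].

INTERFACE

Orientations are given as a unit quaternion [x, y, z, w].
In Python, from cell import manip, eyes gives the robot as it stands. The module is installed in compiled form; this text tells all that it offers.
- The arm moves only by the shell command python3 -m creep 'ROWS' [FORCE]. ROWS is JSON, a list that holds one entry, the list of rows, each a list of 7 numbers: the shift along the tool's x, y, z in m, then the turn, a rotation vector about the tool's x, y, z in degrees, then the finger opening in m, from 0 to 0.0854. In form: [[[x, y, z, rx, ry, rz, claw], ...]]. A call has 1 to 10 rows; each row is the pose to reach, as a shift and turn from the pose commanded when the call began, along the tool's axes at that moment; what a row does not reach only later rows make up. A row lasts 1/12 s, in which the tool goes at most 41.7 mm and 7.16 degrees, less where a joint would pass 70% of its speed; a pose out of reach is approached as far as the arm can. A call with a gripper value outside its range is refused whole. The fingers move at their own pace and stop on an object; FORCE is the grip in N (left out, the last holds). Time passes only in rows, so rows that repeat a pose let the fingers close. It gives the time, the measured TCP pose, the force, the opening and the grip force at its end, in the units of the state.
- manip.read_state(): the state, without advancing time (a new reading comes with each control period).
- eyes.get_image(name): name is "side" or "top"; returns a dict with "frame" (420x560x3 uint8, red, green, blue), "vertical_fov" (degrees; the focal length in pixels is half the picture's height over the tangent of half this angle, whatever the lens; pixels are square), "cx", "cy" (the principal point, pixels), "R" (3x3) and "t" (3): a world point X has camera coordinates R X + t. Camera axes: x right, y down, z forward; pixel columns grow to the right and rows downward; lengths in m; the calibration is good to about 2 mm. A picture is of the moment at which its call begins. There is no depth.
- manip.job_done(): hands the job in; it is judged then, once.
The state is a dict: "time_s": time; "joint_positions": joint angles; "joint_vel": joint speeds; "effort": joint torques, N m; "position": TCP position; "eef_rot": TCP orientation; "wrist_force": force on the tool from outside, world axes, zero at the start; "torque": the same for the moment, N m; "opening": opening from 0.0 (shut) to 1.0 (fully open); "finger_force": force on a finger pad.
Only numpy, scipy, OpenCV 4.12 (cv2) and the standard library are available. Lean on these libraries where they do the work, as an engineer would, in place of code of your own. Each camera call takes 0.05 s, during which the arm holds its last target. There are 200 camera calls.

## Working session

There is one attempt and no reset: what is moved stays moved. The work goes in short steps, Python scripts to look and compute and a shell command to move; the robot and the scene stay as the last step left them, time stands still between calls to the robot, and variables do not carry over. Pictures are saved under pics/ and viewed, at most 14 in all, crops included, and the job is handed in when it is done.

```bash
mkdir -p pics; cat > h.py <<'E'
import numpy as np, cv2
from cell import manip, eyes
def cam(n):
    d=eyes.get_image(n); d['f']=d['frame'].shape[0]/2/np.tan(np.radians(d['vertical_fov'])/2); return d
def ray(d,u,v,z):
    r=np.array([(u-d['cx'])/d['f'],(v-d['cy'])/d['f'],1.]);R=np.array(d['R']);t=np.array(d['t'])
    c=-R.T@t; w=R.T@r; return c+w*(z-c[2])/w[2]
def proj(d,X):
    p=np.array(d['R'])@np.array(X)+np.array(d['t']); return p[:2]/p[2]*d['f']+[d['cx'],d['cy']]
E
python3 - <<'E'
from h import *
for n in('top','side'):
    d=cam(n);cv2.imwrite(f'pics/{n}0.png',d['frame'][:,:,::-1]);np.save(n+'0.npy',d['frame'])
    print(n,d['f'],d['cx'],d['cy'],-np.array(d['R']).T@np.array(d['t']));print(np.round(d['R'],3))
s=manip.read_state();print(s['time_s'],s['position'],s['eef_rot'],s['wrist_force'],manip.tip_reach)
E
```

```text
top 510.24508512367163 275.9326421848106 212.43817649279592 [ 0.33346169 -0.00299472  1.82795994]
[[ 0.017 -1.     0.001]
 [-0.995 -0.017 -0.095]
 [ 0.095  0.001 -0.995]]
side 431.83743943147687 274.26933753775364 208.25291853043947 [0.15312907 1.16288879 0.85585016]
[[-0.96  -0.28   0.016]
 [-0.157  0.489 -0.858]
 [ 0.233 -0.826 -0.513]]
0.1 [ 0.11597525 -0.5118078   0.24786099] [ 9.93802236e-01  1.11161506e-01  2.57614180e-05 -4.83681889e-04] [ 0.02422438 -0.2084499  -0.46304185] 0.017
```

View pics/top0.png

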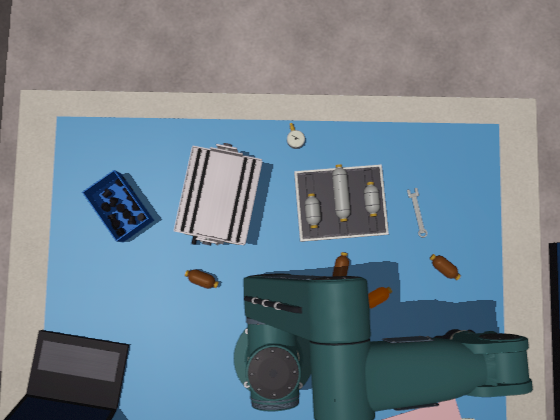

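View pics/side0.png

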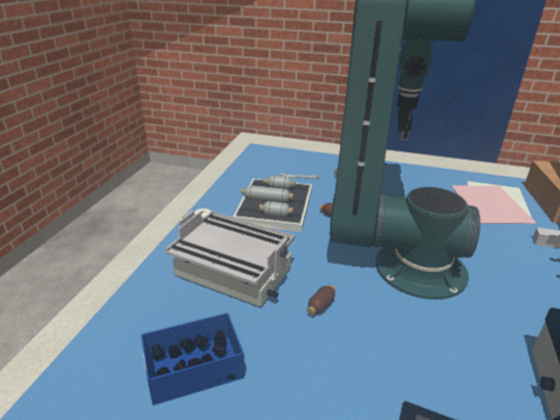

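The top view shows the rocker around (220,195), and the foam tray around (341,203). The cylinders there are short at (313,211), long at (342,193) and short at (372,198). I'll measure these on masks and a zoomed crop.

```bash
python3 - <<'E'
from h import *
d=cam('top');im=d['frame']
c=cv2.resize(im[130:255,165:395],None,fx=3.4,fy=3.4,interpolation=cv2.INTER_CUBIC)
cv2.imwrite('pics/crop0.png',c[:,:,::-1])
hsv=cv2.cvtColor(im,cv2.COLOR_RGB2HSV).astype(int)
# brass
m=((hsv[...,0]>12)&(hsv[...,0]<30)&(hsv[...,1]>100)&(hsv[...,2]>80)).astype(np.uint8)
m[:,:295]=0;m[:160]=0;m[242:]=0;m[:,392:]=0
n,l,s,ce=cv2.connectedComponentsWithStats(m)
for i in range(1,n):
    if s[i,4]>4: print('brass',ce[i].round(1),s[i,4],ray(d,*ce[i],.055).round(4))
# tray bars: black lines in rocker
v=hsv[...,2]
for r in(165,175,185,195,205,215,225):
    print(r,' '.join(str(x) for x in v[r,175:270]))
E
```

```text
brass [338.5 165.5] 12 [ 0.6727 -0.2193  0.055 ]
brass [370.1 182.9] 18 [ 0.6126 -0.3306  0.055 ]
brass [311.1 194.3] 16 [ 0.5687 -0.1238  0.055 ]
brass [372.8 214.7] 18 [ 0.5009 -0.3399  0.055 ]
brass [343.  219.6] 17 [ 0.4818 -0.2361  0.055 ]
brass [313.3 226. ] 21 [ 0.4575 -0.1329  0.055 ]
165 196 196 196 196 196 196 196 196 196 195 195 195 195 171 133 173 195 196 181 123 34 31 50 98 173 197 198 178 117 36 31 51 169 199 198 198 199 200 198 197 199 199 198 200 200 200 198 198 198 198 197 197 196 197 198 196 196 195 195 195 195 194 194 193 193 193 175 118 36 32 65 167 193 192 193 176 118 35 34 95 111 165 190 191 191 180 136 104 104 105 105 105 104 104 104
175 197 197 197 197 197 196 196 196 196 196 194 160 117 174 196 197 182 123 35 30 65 103 173 198 197 178 119 35 30 66 172 200 199 200 199 199 198 198 200 199 199 201 201 200 200 200 199 199 198 199 198 198 198 197 196 195 196 198 196 195 195 194 195 194 177 119 35 32 65 168 194 193 194 177 118 34 32 65 163 191 191 192 192 179 140 104 104 104 104 104 104 104 105 105 105
185 198 198 198 197 198 197 198 197 194 152 173 199 198 199 169
[... 1085 characters left out ...]
35 30 36 168 200 200 201 202 156 36 33 35 172 202 200 200 201 202 202 203 202 202 201 200 201 201 199 198 199 199 198 200 200 198 199 200 198 196 196 197 197 196 196 197 197 197 196 155 59 34 29 88 170 193 194 193 153 63 35 29 81 169 195 197 199 197 161 111 106 106 106 106 107 107 106 107 107 107 107 171 196 196 196 196 196 196
225 163 182 204 204 207 187 121 34 29 65 168 199 201 204 187 126 36 31 51 174 202 200 200 201 201 202 202 202 203 202 201 201 201 200 200 200 200 200 202 201 200 201 201 200 199 199 199 200 199 200 200 200 201 200 158 60 35 28 91 172 197 198 197 156 60 33 30 165 196 196 199 200 199 163 111 106 106 106 107 107 107 106 106 107 106 107 171 196 196 196 195 196 195 195 196
```

View pics/crop0.png

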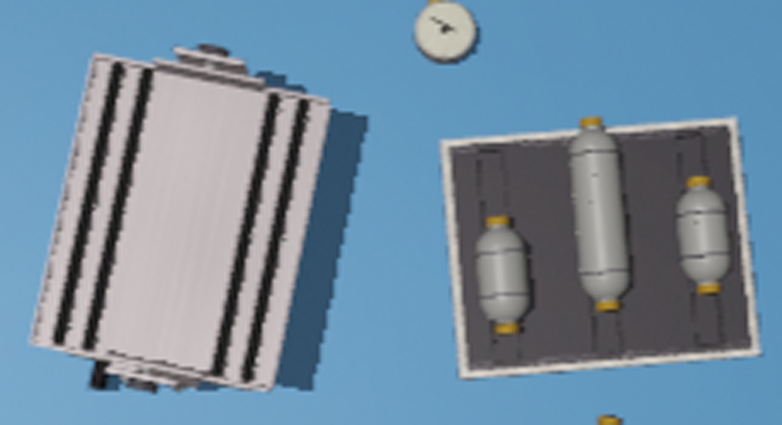

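The crop shows four rods, with top ends near (119,65), (148,70), (275,97), (304,102) and bottom ends near (58,343), (89,347), (218,375), (248,379). The three steel cylinders lie in the foam.

```bash
cat >> h.py <<'E'
from scipy.spatial.transform import Rotation as Ro
def plan(p,ax=None):
    """shift in tool axes (m) and rz turn (deg) so tool x lies along +-ax"""
    s=manip.read_state();R=Ro.from_quat(s['eef_rot']);M=R.as_matrix()
    sh=M.T@(np.array(p)-s['position']); out=[sh.round(4)]
    if ax is not None:
        a=M.T@np.array([ax[0],ax[1],0]); w=np.degrees(np.arctan2(a[1],a[0])); w=(w+90)%180-90; out.append(round(w,1))
        z=M.T@[0,0,-1.]; out.append((np.degrees(np.cross([0,0,1],z))).round(2))
    print(*out,'t',round(s['time_s'],2),'pos',np.round(s['position'],4),'F',np.round(s['wrist_force'],1),'open',round(s['opening'],3),round(s['finger_force'],1))
E
python3 - <<'E'
from h import *
d=cam('top')
B=dict(L=((338.5,165.5),(343,219.6)),S1=((311.1,194.3),(313.3,226)),S2=((370.1,182.9),(372.8,214.7)))
for k,(a,b) in B.items():
    a=ray(d,*a,.055);b=ray(d,*b,.055);m=(a+b)/2;v=a-b
    print(k,m.round(4),np.linalg.norm(v).round(3),np.degrees(np.arctan2(v[1],v[0])).round(1),'reach',np.hypot(*m[:2]).round(3))
T=[(119,65),(148,70),(275,97),(304,102)];Bo=[(58,343),(89,347),(218,375),(248,379)]
P=[ray(d,x/3.4+165,y/3.4+130,.118) for x,y in T];Q=[ray(d,x/3.4+165,y/3.4+130,.118) for x,y in Bo]
for p,q in zip(P,Q): v=p-q;print(p.round(4),q.round(4),np.linalg.norm(v).round(3),np.degrees(np.arctan2(v[1],v[0])).round(1))
m=lambda i,j:(P[i]+P[j]+Q[i]+Q[j])/4
print('A',m(0,1),'B',m(2,3),np.linalg.norm(m(0,1)-m(2,3)))
M=Ro.from_quat(manip.read_state()['eef_rot']).as_matrix();print(M.round(3))
E
```

```text
L [ 0.5772 -0.2277  0.055 ] 0.192 5.0 reach 0.621
S1 [ 0.5132 -0.1283  0.055 ] 0.111 4.6 reach 0.529
S2 [ 0.5568 -0.3353  0.055 ] 0.112 4.8 reach 0.65
[0.7089 0.2605 0.118 ] [0.4291 0.3119 0.118 ] 0.284 -10.4
[0.7043 0.2313 0.118 ] [0.4257 0.2812 0.118 ] 0.283 -10.1
[0.6791 0.1035 0.118 ] [0.4003 0.1532 0.118 ] 0.283 -10.1
[0.6746 0.0744 0.118 ] [0.3969 0.1236 0.118 ] 0.282 -10.1
A [0.56701347 0.27120833 0.118     ] B [0.53773551 0.11367711 0.118     ] 0.16022884819615718
[[ 0.975  0.221 -0.   ]
 [ 0.221 -0.975  0.001]
 [ 0.    -0.001 -1.   ]]
```

```bash
python3 -c "
from h import *
plan([.5772,-.2277,.16],[np.cos(np.radians(4.8)),np.sin(np.radians(4.8))])"
```

```text
[ 0.5126 -0.1752  0.0882] 8.0 [-0.04 -0.01  0.  ] t 0.2 pos [ 0.116  -0.5119  0.248 ] F [ 0.2 -0.6  0.8] open 1.0 0.0
```

```bash
python3 -m creep '[[[0.28,-0.095,0,0,0,4,0.08],[0.28,-0.095,0,0,0,4,0.08],[0.28,-0.095,0,0,0,4,0.08],[0.28,-0.095,0,0,0,4,0.08],[0.28,-0.095,0,0,0,4,0.08],[0.28,-0.095,0,0,0,4,0.08],[0.28,-0.095,0,0,0,4,0.08],[0.28,-0.095,0,0,0,4,0.08],[0.28,-0.095,0,0,0,4,0.08]]]' 40
python3 -c "
from h import *
plan([.5772,-.2277,.16],[np.cos(np.radians(4.8)),np.sin(np.radians(4.8))])"
```

```text
time_s: 0.95
position: [0.3697, -0.3561, 0.2481]
eef_rot: [0.997, 0.078, -0.0, -0.0]
wrist_force: [0.0, 0.3, -0.2]
opening: 0.936
finger_force: 0.0
[ 0.2251 -0.0944  0.0881] 4.2 [-0.02  0.01  0.  ] t 0.95 pos [ 0.3697 -0.3561  0.2481] F [ 0.   0.3 -0.2] open 0.936 0.0
```

```bash
python3 -m creep '[[[0.225,-0.0945,0.04,0,0,4,0.08],[0.225,-0.0945,0.04,0,0,4,0.08],[0.225,-0.0945,0.04,0,0,4,0.08],[0.225,-0.0945,0.04,0,0,4,0.08],[0.225,-0.0945,0.04,0,0,4,0.08],[0.225,-0.0945,0.088,0,0,4,0.08],[0.225,-0.0945,0.088,0,0,4,0.08],[0.225,-0.0945,0.088,0,0,4,0.08],[0.225,-0.0945,0.088,0,0,4,0.08]]]' 40
python3 - <<'E'
from h import *
plan([.5772,-.2277,.056],[np.cos(np.radians(4.8)),np.sin(np.radians(4.8))])
a=cam('top')['frame'][140:260,270:410];d=cam('side');b=d['frame'][150:270,200:340]
cv2.imwrite('pics/g1.png',cv2.resize(np.hstack([a,b]),None,fx=2.8,fy=2.8,interpolation=cv2.INTER_CUBIC)[:,:,::-1])
E
```

```text
time_s: 1.7
position: [0.5751, -0.2305, 0.1595]
eef_rot: [0.999, 0.041, -0.001, -0.0]
wrist_force: [-0.3, -0.5, 0.5]
opening: 0.937
finger_force: 0.0
[ 0.0026 -0.0025  0.1035] -0.0 [-0.06  0.12  0.  ] t 1.7 pos [ 0.5751 -0.2305  0.1595] F [-0.3 -0.5  0.5] open 0.937 0.0
```

View pics/g1.png

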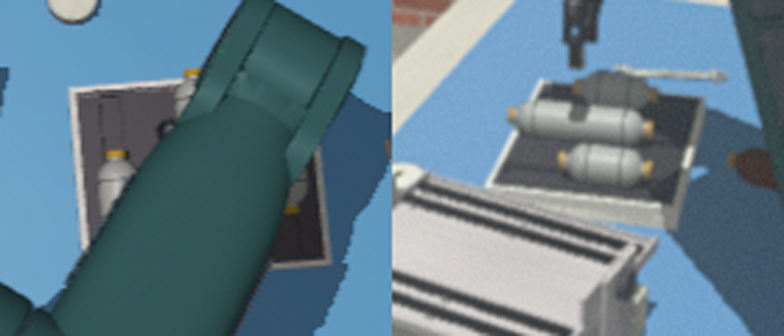

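The side crop shows the open gripper over the long cylinder's middle; the top view is blocked by the arm. I'll descend and grip.

```bash
python3 -m creep '[[[0.0025,-0.0025,0.03,0,0,0,0.08],[0.0025,-0.0025,0.06,0,0,0,0.08],[0.0025,-0.0025,0.08,0,0,0,0.08],[0.0025,-0.0025,0.095,0,0,0,0.08],[0.0025,-0.0025,0.103,0,0,0,0.08],[0.0025,-0.0025,0.103,0,0,0,0.08]]]' 60
python3 -m creep '[[[0,0,0,0,0,0,0.06],[0,0,0,0,0,0,0.055],[0,0,0,0,0,0,0.05],[0,0,0,0,0,0,0.04],[0,0,0,0,0,0,0.04],[0,0,0,0,0,0,0.04],[0,0,0,0,0,0,0.04],[0,0,0,0,0,0,0.04]]]' 60
```

```text
time_s: 2.3
position: [0.5775, -0.2281, 0.0572]
eef_rot: [0.999, 0.041, -0.0, -0.0]
wrist_force: [-0.1, -0.8, -0.5]
opening: 0.931
finger_force: 0.0
time_s: 2.97
position: [0.5788, -0.2265, 0.0591]
eef_rot: [0.999, 0.042, 0.001, -0.0]
wrist_force: [-1.6, 7.1, 13.7]
opening: 0.566
finger_force: 59.9
```

```bash
python3 -m creep '[[[0,0,-0.005,0,0,0,0.04],[0,0,-0.01,0,0,0,0.04],[0,0,-0.015,0,0,0,0.04],[0,0,-0.02,0,0,0,0.04]]]' 70
python3 -m creep '[[[0,0,-0.03,0,0,0,0.04],[0,0,-0.06,0,0,0,0.04],[0,0,-0.1,0,0,0,0.04],[0,0,-0.14,0,0,0,0.04],[0,0,-0.14,0,0,0,0.04]]]' 70
python3 - <<'E'
from h import *
d=cam('side');b=d['frame'][100:270,180:380];np.save('s.npy',d['frame'])
cv2.imwrite('pics/g2.png',cv2.resize(b,None,fx=3,fy=3,interpolation=cv2.INTER_CUBIC)[:,:,::-1])
s=manip.read_state();print(proj(d,s['position']),s['torque'],np.array(s['position']))
plan([.5670,.2712,.28],[np.cos(np.radians(-10.2)),np.sin(np.radians(-10.2))])
E
```

```text
time_s: 3.3
position: [0.5783, -0.2272, 0.0778]
eef_rot: [0.999, 0.042, -0.0, 0.0]
wrist_force: [-0.8, 0.6, -7.2]
opening: 0.558
finger_force: 73.4
time_s: 3.72
position: [0.5803, -0.2283, 0.2253]
eef_rot: [0.999, 0.042, 0.004, 0.003]
wrist_force: [0.9, -0.7, -6.9]
opening: 0.558
finger_force: 76.5
[265.99345938 152.82371227] [0.0001663  0.0211452  0.02447033] [ 0.57978161 -0.22799958  0.22134067]
[ 0.029  -0.4983 -0.0605] 15.0 [ 0.22 -0.33  0.  ] t 3.77 pos [ 0.5798 -0.228   0.2213] F [ 0.5  0.9 -8.8] open 0.559 76.5
```

View pics/g2.png

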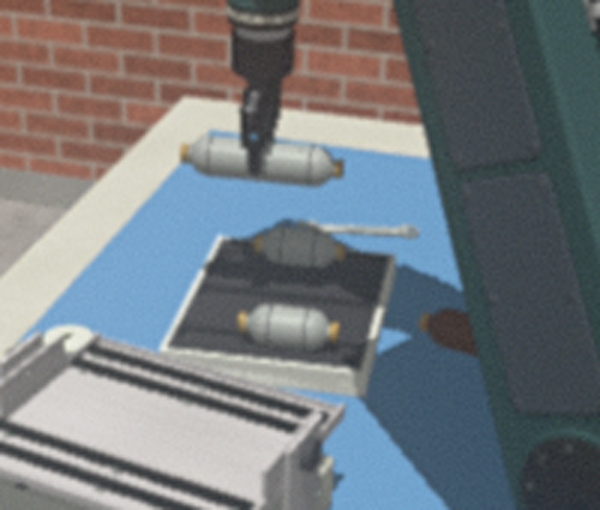

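The long cylinder is held near its middle and roughly level: its ends are at side-view px (242,151) and (293,156), and the TCP projects to (266,153). Next I'll carry it to cradle A.

```bash
python3 -m creep '[[[0.015,-0.03,-0.06,0,0,8,0.04],[0.015,-0.065,-0.06,0,0,8,0.04],[0.015,-0.105,-0.06,0,0,8,0.04],[0.015,-0.145,-0.06,0,0,8,0.04],[0.015,-0.185,-0.06,0,0,8,0.04],[0.015,-0.225,-0.06,0,0,8,0.04],[0.015,-0.26,-0.06,0,0,8,0.04],[0.015,-0.26,-0.06,0,0,8,0.04]]]' 70
python3 -c "
from h import *
plan([.5670,.2712,.28],[np.cos(np.radians(-10.2)),np.sin(np.radians(-10.2))])"
```

```text
time_s: 4.43
position: [0.5701, 0.0391, 0.2759]
eef_rot: [1.0, -0.026, -0.001, -0.001]
wrist_force: [0.4, -0.4, -7.6]
opening: 0.561
finger_force: 77.9
[-0.015  -0.2316 -0.0035] 7.2 [-0.13  0.15  0.  ] t 4.43 pos [0.5701 0.0391 0.2759] F [ 0.4 -0.4 -7.6] open 0.561 77.9
```

```bash
python3 -m creep '[[[-0.015,-0.04,-0.003,0,0,7.2,0.04],[-0.015,-0.08,-0.003,0,0,7.2,0.04],[-0.015,-0.12,-0.003,0,0,7.2,0.04],[-0.015,-0.16,-0.003,0,0,7.2,0.04],[-0.015,-0.195,-0.003,0,0,7.2,0.04],[-0.015,-0.22,-0.003,0,0,7.2,0.04],[-0.015,-0.23,-0.003,0,0,7.2,0.04],[-0.015,-0.23,-0.003,0,0,7.2,0.04],[-0.015,-0.23,-0.003,0,0,7.2,0.04]]]' 70
python3 - <<'E'
from h import *
plan([.5670,.2712,.19],[np.cos(np.radians(-10.2)),np.sin(np.radians(-10.2))])
a=cam('top')['frame'][130:255,165:300];d=cam('side');b=d['frame'][130:310,150:340]
a=cv2.resize(a,None,fx=2.8,fy=2.8);b=cv2.resize(b,None,fx=2.2,fy=2.2);h=max(a.shape[0],b.shape[0])
a,b=[cv2.copyMakeBorder(x,0,h-x.shape[0],0,0,cv2.BORDER_CONSTANT) for x in(a,b)]
cv2.imwrite('pics/p1.png',np.hstack([a,b])[:,:,::-1])
E
```

```text
time_s: 5.18
position: [0.5442, 0.0242, 0.2802]
eef_rot: [0.998, -0.06, 0.0, -0.015]
wrist_force: [-0.2, 0.2, -7.4]
opening: 0.557
finger_force: 78.1
[-0.0068 -0.2451  0.0979] 3.3 [-1.77  0.06  0.  ] t 5.18 pos [0.5442 0.0242 0.2802] F [-0.2  0.2 -7.4] open 0.557 78.1
```

View pics/p1.png

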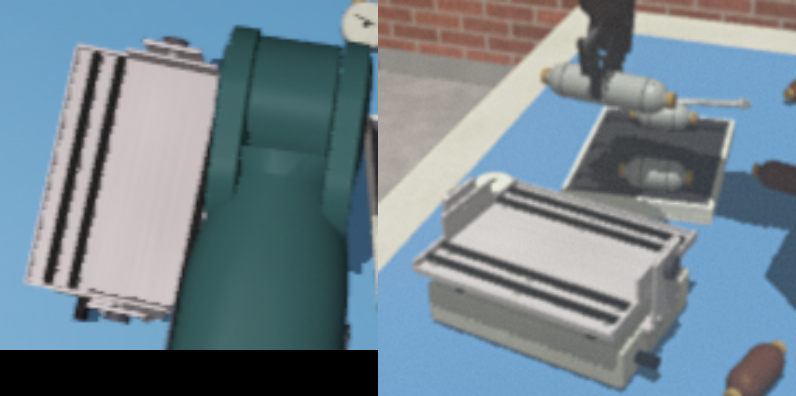

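The arm stalled near y=0.024: the side view shows the cylinder still short of the rocker. I'll check the joints.

```bash
python3 -c "
from h import *
s=manip.read_state();print(np.round(s['joint_positions'],3),np.round(s['joint_vel'],3),np.round(s['effort'],1),np.round(s['torque'],2))"
```

```text
[-0.121  0.289  0.075  1.358  0.031  3.141] [ 0.002  0.003  0.003 -0.001  0.003 -0.001] [ -0.  -70.8  41.7   0.    0.2   0. ] [-0.06 -0.02  0.03]
```

Joint 6 is at its limit, so I'll turn the tool half a turn back. The cylinder is symmetric, so this costs nothing.

```bash
python3 -m creep '[[[0,0,0,0,0,-7,0.04],[0,0,0,0,0,-14,0.04],[0,0,0,0,0,-21,0.04],[0,0,0,0,0,-28,0.04],[0,0,0,0,0,-35,0.04],[0,0,0,0,0,-42,0.04],[0,0,0,0,0,-49,0.04],[0,0,0,0,0,-56,0.04],[0,0,0,0,0,-63,0.04],[0,0,0,0,0,-70,0.04]]]' 70
python3 -c "
from h import *
s=manip.read_state();print(np.round(s['joint_positions'],3))
plan([.5670,.2712,.28],[np.cos(np.radians(-10.2)),np.sin(np.radians(-10.2))])"
```

```text
time_s: 6.12
position: [0.5443, 0.0242, 0.2803]
eef_rot: [0.85, 0.526, 0.009, -0.012]
wrist_force: [0.8, 0.2, -7.6]
opening: 0.559
finger_force: 77.7
[-0.121  0.289  0.075  1.358  0.031  1.913]
[ 0.2311 -0.0899  0.008 ] 73.7 [-0.65 -1.65  0.  ] t 6.12 pos [0.5443 0.0242 0.2803] F [ 0.8  0.2 -7.6] open 0.559 77.7
```

```bash
python3 -m creep '[[[0.023,-0.009,0,0,0,-7,0.04],[0.046,-0.018,0,0,0,-14,0.04],[0.069,-0.027,0,0,0,-21,0.04],[0.092,-0.036,0,0,0,-28,0.04],[0.115,-0.045,0,0,0,-35,0.04],[0.139,-0.054,0,0,0,-42,0.04],[0.162,-0.063,0,0,0,-49,0.04],[0.185,-0.072,0,0,0,-56,0.04],[0.208,-0.081,0,0,0,-63,0.04],[0.231,-0.09,0,0,0,-70,0.04]]]' 70
python3 -c "
from h import *
s=manip.read_state();print(np.round(s['joint_positions'],3))
plan([.5670,.2712,.28],[np.cos(np.radians(-10.2)),np.sin(np.radians(-10.2))])"
```

```text
time_s: 6.95
position: [0.5683, 0.2721, 0.2879]
eef_rot: [0.395, 0.919, 0.015, -0.005]
wrist_force: [0.8, 0.8, -7.6]
opening: 0.56
finger_force: 77.8
[0.305 0.437 0.325 1.447 0.029 1.117]
[ 0.0001 -0.0018  0.0079] -36.3 [ 1.33 -1.17  0.  ] t 6.95 pos [0.5683 0.2721 0.2879] F [ 0.8  0.8 -7.6] open 0.56 77.8
```

```bash
python3 -m creep '[[[0,-0.002,0.02,0,0,-7,0.04],[0,-0.002,0.04,0,0,-14,0.04],[0,-0.002,0.06,0,0,-21,0.04],[0,-0.002,0.07,0,0,-28,0.04],[0,-0.002,0.075,0,0,-35,0.04],[0,-0.002,0.08,0,0,-36.3,0.04],[0,-0.002,0.08,0,0,-36.3,0.04]]]' 70
python3 - <<'E'
from h import *
plan([.5670,.2712,.19],[np.cos(np.radians(-10.2)),np.sin(np.radians(-10.2))])
E
```

```text
time_s: 7.53
position: [0.5668, 0.2718, 0.207]
eef_rot: [0.093, 0.996, 0.015, -0.001]
wrist_force: [-0.0, -0.6, -8.2]
opening: 0.559
finger_force: 77.9
[-0.0003 -0.0011  0.017 ] -0.5 [ 1.73 -0.23  0.  ] t 7.53 pos [0.5668 0.2718 0.207 ] F [-0.  -0.6 -8.2] open 0.559 77.9
```

```bash
python3 -m creep '[[[0,-0.001,0.015,1.7,0,-0.5,0.04],[0,-0.001,0.027,1.7,0,-0.5,0.04],[0,-0.001,0.027,1.7,0,-0.5,0.04],[0,-0.001,0.027,1.7,0,-0.5,0.04]]]' 70
python3 - <<'E'
from h import *
plan([.5670,.2712,.15],[np.cos(np.radians(-10.2)),np.sin(np.radians(-10.2))])
a=cam('top')['frame'][130:255,165:300];d=cam('side');b=d['frame'][180:310,150:310];np.save('s.npy',d['frame'])
a=cv2.resize(a,None,fx=2.3,fy=2.3);b=cv2.resize(b,None,fx=3,fy=3,interpolation=cv2.INTER_CUBIC);h=max(a.shape[0],b.shape[0])
a,b=[cv2.copyMakeBorder(x,0,h-x.shape[0],0,0,cv2.BORDER_CONSTANT) for x in(a,b)]
cv2.imwrite('pics/p2.png',np.hstack([a,b])[:,:,::-1])
for p in ([.567,.2712,.118],[.567-.0026,.2712-.0148,.118]): print(proj(d,p))
E
```

```text
time_s: 7.87
position: [0.5669, 0.2718, 0.1812]
eef_rot: [0.089, 0.996, 0.001, -0.002]
wrist_force: [0.1, 0.7, -7.5]
opening: 0.562
finger_force: 77.7
[-0.0003 -0.0006  0.0312] -0.0 [ 0.07 -0.18  0.  ] t 7.87 pos [0.5669 0.2718 0.1812] F [ 0.1  0.7 -7.5] open 0.562 77.7
[217.46986632 255.51631603]
[220.35405638 252.65788683]
```

View pics/p2.png

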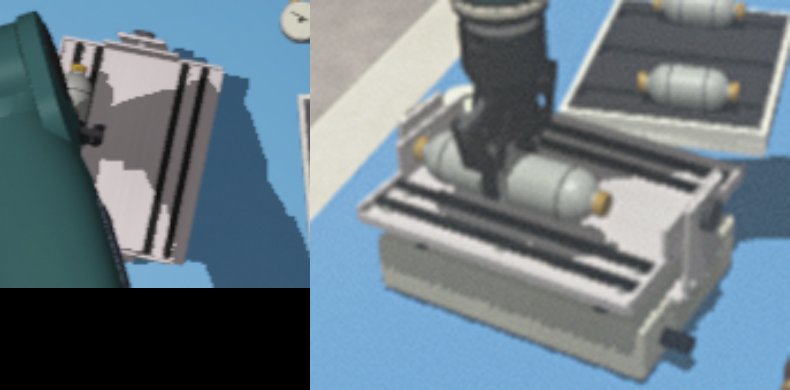

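The side view shows the long cylinder parallel to and above cradle A's rods. In the top view its far cap is at px (199,160), which I'll check before lowering.

```bash
python3 - <<'E'
from h import *
import numpy as np
d=cam('top');im=d['frame'];hsv=cv2.cvtColor(im,cv2.COLOR_RGB2HSV).astype(int)
m=((hsv[...,0]>12)&(hsv[...,0]<30)&(hsv[...,1]>100)&(hsv[...,2]>80));ys,xs=np.nonzero(m[150:170,190:210]);print(len(xs),xs.mean()+190,ys.mean()+150)
p=ray(d,xs.mean()+190,ys.mean()+150,.177);u=np.array([np.cos(np.radians(-10.2)),np.sin(np.radians(-10.2))])
q=p[:2]-[.567,.2712];print(p,'along',q@u,'perp',q@[-u[1],u[0]])
E
```

```text
16 198.5 158.625
[0.66413578 0.25533124 0.177     ] along 0.09841072026626593 perp 0.0015833036068012476
```

```bash
python3 -m creep '[[[0,0,0.006,0,0,0,0.04],[0,0,0.012,0,0,0,0.04],[0,0,0.018,0,0,0,0.04],[0,0,0.022,0,0,0,0.04],[0,0,0.026,0,0,0,0.04],[0,0,0.028,0,0,0,0.04],[0,0,0.030,0,0,0,0.04],[0,0,0.031,0,0,0,0.04]]]' 70
python3 -m creep '[[[0,0,0.001,0,0,0,0.04],[0,0,0.002,0,0,0,0.04],[0,0,0.003,0,0,0,0.04],[0,0,0.004,0,0,0,0.04],[0,0,0.005,0,0,0,0.04],[0,0,0.006,0,0,0,0.04]]]' 70
```

```text
time_s: 8.68
position: [0.5669, 0.2718, 0.1497]
eef_rot: [0.088, 0.996, 0.001, -0.001]
wrist_force: [-0.4, -0.7, -8.1]
opening: 0.563
finger_force: 78.0
time_s: 9.18
position: [0.567, 0.2718, 0.144]
eef_rot: [0.088, 0.996, 0.001, -0.001]
wrist_force: [-0.8, 0.2, -5.9]
opening: 0.56
finger_force: 78.3
```

Contact is starting (weight 8 → 5.9 N). I'll follow it down slowly.

```bash
python3 -m creep '[[[0,0,0.001,0,0,0,0.04],[0,0,0.002,0,0,0,0.04],[0,0,0.003,0,0,0,0.04],[0,0,0.004,0,0,0,0.04],[0,0,0.005,0,0,0,0.04],[0,0,0.006,0,0,0,0.04]]]' 70
python3 -m creep '[[[0,0,0.0007,0,0,0,0.04],[0,0,0.0014,0,0,0,0.04],[0,0,0.002,0,0,0,0.04],[0,0,0.0027,0,0,0,0.04],[0,0,0.003,0,0,0,0.04]]]' 70
```

```text
time_s: 9.68
position: [0.567, 0.2719, 0.138]
eef_rot: [0.088, 0.996, 0.001, -0.001]
wrist_force: [-1.3, 0.4, 7.7]
opening: 0.562
finger_force: 80.0
time_s: 10.1
position: [0.5674, 0.2725, 0.1374]
eef_rot: [0.088, 0.996, 0.002, 0.0]
wrist_force: [-8.1, 1.0, 26.3]
opening: 0.563
finger_force: 81.4
```

```bash
python3 -m creep '[[[0,0,-0.001,0,0,0,0.04],[0,0,-0.002,0,0,0,0.04],[0,0,-0.003,0,0,0,0.04],[0,0,-0.0032,0,0,0,0.04]]]' 70
python3 -m creep '[[[0,0,0,0,0,0,0.05],[0,0,0,0,0,0,0.055],[0,0,0,0,0,0,0.06],[0,0,0,0,0,0,0.07],[0,0,0,0,0,0,0.075],[0,0,0,0,0,0,0.075],[0,0,0,0,0,0,0.075]]]' 60
```

```text
time_s: 10.43
position: [0.5669, 0.2719, 0.138]
eef_rot: [0.088, 0.996, 0.001, -0.001]
wrist_force: [1.6, 3.2, -3.9]
opening: 0.561
finger_force: 78.2
time_s: 11.02
position: [0.5669, 0.2717, 0.1382]
eef_rot: [0.088, 0.996, 0.001, -0.001]
wrist_force: [0.0, 0.7, -0.4]
opening: 0.883
finger_force: 0.0
```

```bash
python3 -m creep '[[[0,0,-0.02,0,0,0,0.08],[0,0,-0.05,0,0,0,0.08],[0,0,-0.09,0,0,0,0.08],[0,0,-0.1,0,0,0,0.08]]]' 60
python3 - <<'E'
from h import *
plan([.5132,-.1283,.16],[np.cos(np.radians(4.8)),np.sin(np.radians(4.8))])
print(np.round(manip.read_state()['joint_positions'],2))
E
```

```text
time_s: 11.35
position: [0.5681, 0.272, 0.2436]
eef_rot: [0.088, 0.996, 0.002, 0.001]
wrist_force: [1.4, 0.2, 0.9]
opening: 0.939
finger_force: 0.0
[-0.0156 -0.404   0.082 ] -14.9 [ 0.23  0.14 -0.  ] t 11.35 pos [0.5681 0.272  0.2436] F [1.4 0.2 0.9] open 0.939 0.0
[0.32 0.45 0.22 1.34 0.   0.49]
```

```bash
python3 -m creep '[[[-0.005,-0.04,0,0,0,-3,0.08],[-0.01,-0.08,0,0,0,-6,0.08],[-0.015,-0.12,0,0,0,-9,0.08],[-0.015,-0.16,0,0,0,-12,0.08],[-0.015,-0.2,0,0,0,-15,0.08],[-0.015,-0.24,0,0,0,-15,0.08],[-0.015,-0.28,0,0,0,-15,0.08],[-0.015,-0.32,0,0,0,-15,0.08],[-0.015,-0.36,0,0,0,-15,0.08],[-0.015,-0.40,0,0,0,-15,0.08]]]' 60
python3 - <<'E'
from h import *
plan([.5132,-.1283,.056],[np.cos(np.radians(4.8)),np.sin(np.radians(4.8))])
a=cam('top')['frame'][130:255,165:300];d=cam('side');b=d['frame'][130:310,150:340]
a=cv2.resize(a,None,fx=2.7,fy=2.7);b=cv2.resize(b,None,fx=2.2,fy=2.2);h=max(a.shape[0],b.shape[0])
a,b=[cv2.copyMakeBorder(x,0,h-x.shape[0],0,0,cv2.BORDER_CONSTANT) for x in(a,b)]
cv2.imwrite('pics/p3.png',np.hstack([a,b])[:,:,::-1])
E
```

```text
time_s: 12.18
position: [0.5112, -0.1266, 0.2379]
eef_rot: [-0.043, 0.999, 0.001, -0.001]
wrist_force: [1.4, 0.0, 0.1]
opening: 0.935
finger_force: 0.0
[-0.0022 -0.0021  0.1818] 0.1 [ 0.09 -0.11  0.  ] t 12.18 pos [ 0.5112 -0.1266  0.2379] F [1.4 0.  0.1] open 0.935 0.0
```

View pics/p3.png

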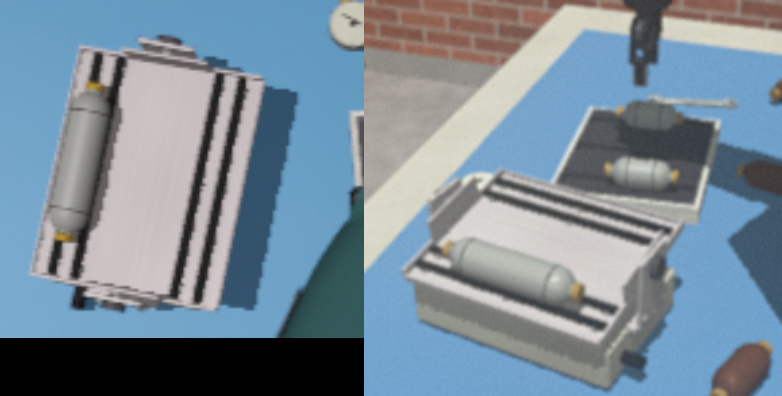

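The long cylinder lies fully in cradle A (top crop ends at (95,88) and (65,236)), with the tray tipped to its stop. Now the short cylinder S1.

```bash
python3 -m creep '[[[-0.002,-0.002,0.04,0,0,0,0.08],[-0.002,-0.002,0.08,0,0,0,0.08],[-0.002,-0.002,0.12,0,0,0,0.08],[-0.002,-0.002,0.15,0,0,0,0.08],[-0.002,-0.002,0.168,0,0,0,0.08],[-0.002,-0.002,0.176,0,0,0,0.08],[-0.002,-0.002,0.181,0,0,0,0.08],[-0.002,-0.002,0.181,0,0,0,0.08]]]' 60
python3 -m creep '[[[0,0,0,0,0,0,0.06],[0,0,0,0,0,0,0.055],[0,0,0,0,0,0,0.05],[0,0,0,0,0,0,0.04],[0,0,0,0,0,0,0.04],[0,0,0,0,0,0,0.04],[0,0,0,0,0,0,0.04]]]' 60
python3 -m creep '[[[0,0,-0.005,0,0,0,0.04],[0,0,-0.01,0,0,0,0.04],[0,0,-0.02,0,0,0,0.04],[0,0,-0.04,0,0,0,0.04],[0,0,-0.08,0,0,0,0.04],[0,0,-0.12,0,0,0,0.04],[0,0,-0.16,0,0,0,0.04],[0,0,-0.18,0,0,0,0.04],[0,0,-0.18,0,0,0,0.04]]]' 60
python3 - <<'E'
from h import *
u=np.array([np.cos(np.radians(-10.2)),np.sin(np.radians(-10.2)),0])
plan(np.array([.5377,.1137,.235])+.062*u,u)
s=manip.read_state();print(s['torque'],np.round(s['joint_positions'],2))
# S1 ends while held
d=cam('side');hsv=cv2.cvtColor(d['frame'],cv2.COLOR_RGB2HSV).astype(int)
p=proj(d,s['position']);print('tcp px',p);x0,y0=p.astype(int)
m=((hsv[...,0]>12)&(hsv[...,0]<30)&(hsv[...,1]>90)&(hsv[...,2]>70)).astype(np.uint8)[y0-40:y0+40,x0-40:x0+40]
n,l,st,ce=cv2.connectedComponentsWithStats(m);print([(ce[i]+[x0-40,y0-40],st[i,4]) for i in range(1,n) if st[i,4]>3])
ax=Ro.from_quat(s['eef_rot']).as_matrix()[:,0]
for k in(-.055,.055): print(proj(d,np.array(s['position'])+k*ax))
E
```

```text
time_s: 12.95
position: [0.5139, -0.1262, 0.0566]
eef_rot: [-0.043, 0.999, 0.001, -0.001]
wrist_force: [-0.2, 0.0, -0.4]
opening: 0.939
finger_force: 0.0
time_s: 13.53
position: [0.5145, -0.127, 0.058]
eef_rot: [-0.043, 0.999, 0.0, -0.0]
wrist_force: [-2.7, -1.4, 11.3]
opening: 0.565
finger_force: 59.8
time_s: 14.28
position: [0.5156, -0.1271, 0.2414]
eef_rot: [-0.043, 0.999, -0.0, 0.002]
wrist_force: [1.1, -0.0, -4.6]
opening: 0.565
finger_force: 64.1
[-0.1026  0.2218  0.0066] 15.1 [-0.07  0.22  0.  ] t 14.28 pos [ 0.5156 -0.1271  0.2414] F [ 1.1 -0.  -4.6] open 0.565 64.1
[-0.00491113 -0.00523649 -0.03198599] [-0.4   0.27 -0.05  1.24  0.   -0.48]
tcp px [275.31757092 161.12890286]
[(array([260. , 160.5]), np.int32(4)), (array([292.42857143, 163.28571429]), np.int32(7))]
[259.51591743 159.51528858]
[291.3083202 162.761827 ]
```

```bash
python3 -m creep '[[[-0.012,0.026,0,0,0,2,0.04],[-0.025,0.056,0,0,0,5,0.04],[-0.04,0.09,0,0,0,8,0.04],[-0.055,0.12,0,0,0,11,0.04],[-0.07,0.15,0,0,0,14,0.04],[-0.085,0.18,0,0,0,15.1,0.04],[-0.097,0.21,0,0,0,15.1,0.04],[-0.1025,0.222,0,0,0,15.1,0.04],[-0.1025,0.222,0,0,0,15.1,0.04],[-0.1025,0.222,0,0,0,15.1,0.04]]]' 60
python3 - <<'E'
from h import *
u=np.array([np.cos(np.radians(-10.2)),np.sin(np.radians(-10.2)),0])
plan(np.array([.5378,.1142,.165])+.062*u,u)
E
```

```text
time_s: 15.17
position: [0.5966, 0.1038, 0.2351]
eef_rot: [0.088, 0.996, 0.0, -0.003]
wrist_force: [0.1, 0.0, -3.9]
opening: 0.564
finger_force: 64.0
[-0.0027 -0.0002  0.0701] 0.1 [ 0.03 -0.31  0.  ] t 15.17 pos [0.5966 0.1038 0.2351] F [ 0.1  0.  -3.9] open 0.564 64.0
```

```bash
python3 -m creep '[[[-0.0027,0,0.015,0,0,0,0.04],[-0.0027,0,0.03,0,0,0,0.04],[-0.0027,0,0.045,0,0,0,0.04],[-0.0027,0,0.055,0,0,0,0.04],[-0.0027,0,0.062,0,0,0,0.04],[-0.0027,0,0.066,0,0,0,0.04],[-0.0027,0,0.068,0,0,0,0.04],[-0.0027,0,0.069,0,0,0,0.04],[-0.0027,0,0.069,0,0,0,0.04]]]' 60
python3 - <<'E'
from h import *
u=np.array([np.cos(np.radians(-10.2)),np.sin(np.radians(-10.2)),0])
plan(np.array([.5378,.1142,.165])+.062*u,u)
a=cam('top')['frame'][130:255,165:300];d=cam('side');b=d['frame'][180:310,150:310]
a=cv2.resize(a,None,fx=2.3,fy=2.3);b=cv2.resize(b,None,fx=3,fy=3,interpolation=cv2.INTER_CUBIC);h=max(a.shape[0],b.shape[0])
a,b=[cv2.copyMakeBorder(x,0,h-x.shape[0],0,0,cv2.BORDER_CONSTANT) for x in(a,b)]
cv2.imwrite('pics/p4.png',np.hstack([a,b])[:,:,::-1])
E
```

```text
time_s: 15.92
position: [0.5999, 0.1029, 0.1681]
eef_rot: [0.089, 0.996, 0.001, -0.001]
wrist_force: [-0.1, 0.3, -3.4]
opening: 0.566
finger_force: 64.0
[0.0011 0.0001 0.0031] 0.0 [ 0.08 -0.13  0.  ] t 15.92 pos [0.5999 0.1029 0.1681] F [-0.1  0.3 -3.4] open 0.566 64.0
```

View pics/p4.png

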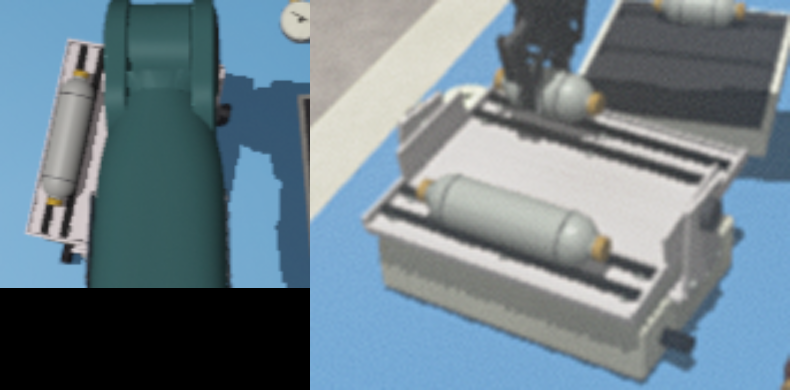

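The side view shows S1 hanging just above the far half of cradle B. I'll lower it gently.

```bash
python3 -m creep '[[[0,0,0.0015,0,0,0,0.04],[0,0,0.003,0,0,0,0.04],[0,0,0.0045,0,0,0,0.04],[0,0,0.006,0,0,0,0.04],[0,0,0.007,0,0,0,0.04],[0,0,0.008,0,0,0,0.04]]]' 60
python3 -m creep '[[[0,0,0.0007,0,0,0,0.04],[0,0,0.0014,0,0,0,0.04],[0,0,0.002,0,0,0,0.04],[0,0,0.002,0,0,0,0.04]]]' 60
```

```text
time_s: 16.52
position: [0.5997, 0.1031, 0.1598]
eef_rot: [0.088, 0.996, 0.001, -0.001]
wrist_force: [-1.6, -0.1, 1.7]
opening: 0.564
finger_force: 64.4
time_s: 16.85
position: [0.5997, 0.1032, 0.1579]
eef_rot: [0.088, 0.996, 0.001, -0.001]
wrist_force: [-0.9, 2.5, 1.3]
opening: 0.564
finger_force: 64.4
```

```bash
python3 -m creep '[[[0,0,-0.0007,0,0,0,0.04],[0,0,-0.0014,0,0,0,0.04],[0,0,-0.0014,0,0,0,0.04],[0,0,-0.0014,0,0,0,0.04]]]' 60
python3 -m creep '[[[0,0,0,0,0,0,0.05],[0,0,0,0,0,0,0.055],[0,0,0,0,0,0,0.06],[0,0,0,0,0,0,0.07],[0,0,0,0,0,0,0.075],[0,0,0,0,0,0,0.075]]]' 60
python3 -m creep '[[[0,0,-0.02,0,0,0,0.08],[0,0,-0.05,0,0,0,0.08],[0,0,-0.08,0,0,0,0.08],[0,0,-0.08,0,0,0,0.08]]]' 60
python3 - <<'E'
from h import *
plan([.5568,-.3353,.16],[np.cos(np.radians(4.8)),np.sin(np.radians(4.8))])
E
```

```text
time_s: 17.18
position: [0.5997, 0.1031, 0.1593]
eef_rot: [0.089, 0.996, 0.001, -0.001]
wrist_force: [-0.8, 3.1, 1.0]
opening: 0.566
finger_force: 64.4
time_s: 17.68
position: [0.5997, 0.1029, 0.1592]
eef_rot: [0.089, 0.996, 0.001, -0.001]
wrist_force: [-0.2, 0.0, -0.4]
opening: 0.877
finger_force: 0.0
time_s: 18.02
position: [0.6014, 0.1029, 0.2445]
eef_rot: [0.089, 0.996, 0.001, 0.002]
wrist_force: [0.8, 0.3, -0.0]
opening: 0.936
finger_force: 0.0
[-0.033  -0.4394  0.0835] -15.0 [ 0.15  0.23 -0.  ] t 18.02 pos [0.6014 0.1029 0.2445] F [ 0.8  0.3 -0. ] open 0.936 0.0
```

```bash
python3 -m creep '[[[-0.005,-0.04,0,0,0,-3,0.08],[-0.01,-0.08,0,0,0,-6,0.08],[-0.015,-0.12,0,0,0,-9,0.08],[-0.02,-0.16,0,0,0,-12,0.08],[-0.025,-0.2,0,0,0,-15,0.08],[-0.03,-0.24,0,0,0,-15,0.08],[-0.033,-0.28,0,0,0,-15,0.08],[-0.033,-0.32,0,0,0,-15,0.08],[-0.033,-0.36,0,0,0,-15,0.08],[-0.033,-0.40,0,0,0,-15,0.08]]]' 60
python3 -m creep '[[[0,-0.03,0,0,0,0,0.08],[0,-0.039,0,0,0,0,0.08],[0,-0.039,0,0,0,0,0.08],[0,-0.039,0,0,0,0,0.08]]]'
python3 - <<'E'
from h import *
plan([.5568,-.3353,.056],[np.cos(np.radians(4.8)),np.sin(np.radians(4.8))])
d=cam('top');im=d['frame'];hsv=cv2.cvtColor(im,cv2.COLOR_RGB2HSV).astype(int)
m=((hsv[...,0]>12)&(hsv[...,0]<30)&(hsv[...,1]>100)&(hsv[...,2]>80)).astype(np.uint8);m[:150]=0;m[250:]=0;m[:,:175]=0;m[:,275:]=0
n,l,s,ce=cv2.connectedComponentsWithStats(m)
u=np.array([np.cos(np.radians(-10.2)),np.sin(np.radians(-10.2))])
for i in range(1,n):
    if s[i,4]>4:
        p=ray(d,*ce[i],.153 if ce[i][0]>212 else .131)[:2]-[.5377,.1137];print(ce[i].round(1),s[i,4],'along',(p@u).round(4),'perp',(p@[-u[1],u[0]]).round(4))
E
```

```text
time_s: 18.85
position: [0.5611, -0.2987, 0.2385]
eef_rot: [-0.042, 0.999, 0.001, -0.001]
wrist_force: [-0.5, 0.3, -0.2]
opening: 0.938
finger_force: 0.0
time_s: 19.18
position: [0.565, -0.3353, 0.2381]
eef_rot: [-0.042, 0.999, 0.001, -0.001]
wrist_force: [1.1, 0.6, 0.3]
opening: 0.937
finger_force: 0.0
[0.0077 0.0002 0.1822] 0.0 [ 0.14 -0.15  0.  ] t 19.18 pos [ 0.565  -0.3353  0.2381] F [1.1 0.6 0.3] open 0.937 0.0
[199.8 161.4] 18 along 0.0986 perp 0.1641
[246.7 163.6] 17 along 0.118 perp 0.0055
[240.  196.6] 21 along 0.0055 perp 0.0053
[188.  217.2] 16 along -0.0939 perp 0.1635
```

```bash
python3 -m creep '[[[0.0077,0,0.04,0,0,0,0.08],[0.0077,0,0.08,0,0,0,0.08],[0.0077,0,0.12,0,0,0,0.08],[0.0077,0,0.15,0,0,0,0.08],[0.0077,0,0.168,0,0,0,0.08],[0.0077,0,0.177,0,0,0,0.08],[0.0077,0,0.182,0,0,0,0.08],[0.0077,0,0.182,0,0,0,0.08]]]' 60
python3 -m creep '[[[0,0,0,0,0,0,0.06],[0,0,0,0,0,0,0.055],[0,0,0,0,0,0,0.05],[0,0,0,0,0,0,0.04],[0,0,0,0,0,0,0.04],[0,0,0,0,0,0,0.04],[0,0,0,0,0,0,0.04]]]' 60
python3 -m creep '[[[0,0,-0.005,0,0,0,0.04],[0,0,-0.01,0,0,0,0.04],[0,0,-0.02,0,0,0,0.04],[0,0,-0.04,0,0,0,0.04],[0,0,-0.08,0,0,0,0.04],[0,0,-0.12,0,0,0,0.04],[0,0,-0.16,0,0,0,0.04],[0,0,-0.18,0,0,0,0.04],[0,0,-0.18,0,0,0,0.04]]]' 60
python3 - <<'E'
from h import *
u=np.array([np.cos(np.radians(-10.2)),np.sin(np.radians(-10.2)),0])
plan(np.array([.5377,.1142,.235])-.063*u,u)
s=manip.read_state();print(s['torque'],np.round(s['joint_positions'],2))
E
```

```text
time_s: 19.9
position: [0.5572, -0.3351, 0.0567]
eef_rot: [-0.043, 0.999, 0.001, -0.001]
wrist_force: [-0.2, -0.3, -0.6]
opening: 0.938
finger_force: 0.0
time_s: 20.48
position: [0.5574, -0.3342, 0.0582]
eef_rot: [-0.043, 0.999, 0.002, -0.0]
wrist_force: [-1.4, 14.7, 14.2]
opening: 0.566
finger_force: 59.7
time_s: 21.23
position: [0.5586, -0.3373, 0.2425]
eef_rot: [-0.042, 0.999, -0.002, 0.002]
wrist_force: [1.5, -0.7, -3.3]
opening: 0.565
finger_force: 63.9
[0.0436 0.468  0.0056] 15.0 [-0.22  0.2   0.  ] t 21.23 pos [ 0.5586 -0.3373  0.2425] F [ 1.5 -0.7 -3.3] open 0.565 63.9
[-0.05985332 -0.02726194 -0.0633806 ] [-0.67  0.49  0.29  1.37 -0.   -0.75]
```

```bash
python3 -m creep '[[[0.004,0.035,0,0,0,2,0.04],[0.008,0.07,0,0,0,4,0.04],[0.012,0.11,0,0,0,6,0.04],[0.016,0.15,0,0,0,8,0.04],[0.02,0.19,0,0,0,8,0.04],[0.022,0.225,0,0,0,8,0.04],[0.022,0.235,0,0,0,8,0.04],[0.022,0.235,0,0,0,8,0.04]]]' 60
python3 - <<'E'
from h import *
u=np.array([np.cos(np.radians(-10.2)),np.sin(np.radians(-10.2)),0])
plan(np.array([.5377,.1142,.235])-.063*u,u)
E
```

```text
time_s: 21.9
position: [0.5148, -0.1014, 0.2369]
eef_rot: [0.026, 1.0, 0.001, -0.002]
wrist_force: [-0.1, -0.1, -3.7]
opening: 0.562
finger_force: 64.1
[0.0509 0.2244 0.0025] 7.2 [ 0.11 -0.18  0.  ] t 21.9 pos [ 0.5148 -0.1014  0.2369] F [-0.1 -0.1 -3.7] open 0.562 64.1
```

```bash
python3 -m creep '[[[0.008,0.035,0,0,0,2,0.04],[0.016,0.07,0,0,0,4,0.04],[0.024,0.105,0,0,0,6,0.04],[0.032,0.14,0,0,0,7.2,0.04],[0.04,0.175,0,0,0,7.2,0.04],[0.047,0.205,0,0,0,7.2,0.04],[0.0505,0.22,0,0,0,7.2,0.04],[0.0505,0.2245,0,0,0,7.2,0.04],[0.0505,0.2245,0,0,0,7.2,0.04],[0.0505,0.2245,0,0,0,7.2,0.04]]]' 60
python3 - <<'E'
from h import *
u=np.array([np.cos(np.radians(-10.2)),np.sin(np.radians(-10.2)),0])
plan(np.array([.5378,.1142,.168])-.063*u,u)
s=manip.read_state()
d=cam('side');hsv=cv2.cvtColor(d['frame'],cv2.COLOR_RGB2HSV).astype(int)
p=proj(d,s['position']);print('tcp px',p);x0,y0=p.astype(int)
m=((hsv[...,0]>12)&(hsv[...,0]<30)&(hsv[...,1]>90)&(hsv[...,2]>70)).astype(np.uint8)[y0-40:y0+40,x0-40:x0+40]
n,l,st,ce=cv2.connectedComponentsWithStats(m);print([(ce[i]+[x0-40,y0-40],st[i,4]) for i in range(1,n) if st[i,4]>3])
ax=Ro.from_quat(s['eef_rot']).as_matrix()[:,0]
for k in(-.055,.055): print(proj(d,np.array(s['position'])+k*ax-[0,0,.003]))
E
```

```text
time_s: 22.73
position: [0.478, 0.122, 0.2372]
eef_rot: [0.091, 0.996, 0.0, -0.001]
wrist_force: [0.3, -0.8, -3.9]
opening: 0.564
finger_force: 64.4
[0.0026 0.0028 0.0692] -0.2 [ 0.03 -0.17  0.  ] t 22.73 pos [0.478  0.122  0.2372] F [ 0.3 -0.8 -3.9] open 0.564 64.4
tcp px [263.83306956 198.39033196]
[(array([247., 194.]), np.int32(7)), (array([281.375, 202.875]), np.int32(16)), (array([243.4       , 217.66666667]), np.int32(15))]
[247.35739848 194.96919435]
[280.85831876 203.75436946]
```

```bash
python3 -m creep '[[[0.0026,0.0028,0.015,0,0,0,0.04],[0.0026,0.0028,0.03,0,0,0,0.04],[0.0026,0.0028,0.045,0,0,0,0.04],[0.0026,0.0028,0.055,0,0,0,0.04],[0.0026,0.0028,0.062,0,0,0,0.04],[0.0026,0.0028,0.066,0,0,0,0.04],[0.0026,0.0028,0.068,0,0,0,0.04],[0.0026,0.0028,0.068,0,0,0,0.04]]]' 60
python3 - <<'E'
from h import *
u=np.array([np.cos(np.radians(-10.2)),np.sin(np.radians(-10.2)),0])
plan(np.array([.5378,.1142,.168])-.063*u,u)
d=cam('side');b=d['frame'][180:310,150:310]
cv2.imwrite('pics/p5.png',cv2.resize(b,None,fx=4,fy=4,interpolation=cv2.INTER_CUBIC)[:,:,::-1])
E
```

```text
time_s: 23.45
position: [0.4755, 0.126, 0.1695]
eef_rot: [0.091, 0.996, 0.001, -0.001]
wrist_force: [0.2, 0.2, -3.6]
opening: 0.567
finger_force: 64.4
[-0.0004 -0.0006  0.0015] -0.2 [ 0.07 -0.16  0.  ] t 23.45 pos [0.4755 0.126  0.1695] F [ 0.2  0.2 -3.6] open 0.567 64.4
```

View pics/p5.png

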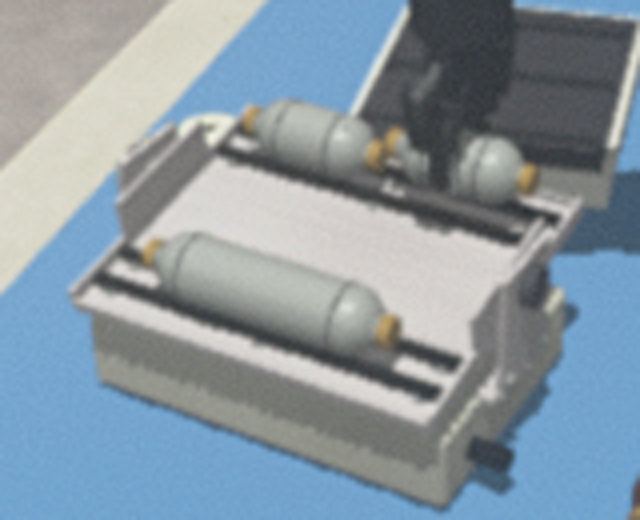

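S1 lies in the cradle's far half and S2 hangs over the near half, with its cap at crop (394,138) clear of S1's at (375,155). I'll lower slowly and follow the tray to level.

```bash
python3 -m creep '[[[0,0,0.0015,0,0,0,0.04],[0,0,0.003,0,0,0,0.04],[0,0,0.0045,0,0,0,0.04],[0,0,0.006,0,0,0,0.04],[0,0,0.007,0,0,0,0.04],[0,0,0.008,0,0,0,0.04],[0,0,0.009,0,0,0,0.04],[0,0,0.010,0,0,0,0.04]]]' 60
python3 -m creep '[[[0,0,0.0007,0,0,0,0.04],[0,0,0.0014,0,0,0,0.04],[0,0,0.0021,0,0,0,0.04],[0,0,0.0028,0,0,0,0.04],[0,0,0.0035,0,0,0,0.04],[0,0,0.0042,0,0,0,0.04],[0,0,0.005,0,0,0,0.04]]]' 60
```

```text
time_s: 24.17
position: [0.4754, 0.1265, 0.1595]
eef_rot: [0.09, 0.996, 0.001, -0.001]
wrist_force: [-1.2, 1.4, -2.3]
opening: 0.565
finger_force: 64.4
time_s: 24.75
position: [0.4755, 0.1266, 0.1546]
eef_rot: [0.09, 0.996, 0.001, -0.001]
wrist_force: [0.5, 3.9, -0.1]
opening: 0.562
finger_force: 64.5
```

```bash
python3 -m creep '[[[0,0,0.0007,0,0,0,0.04],[0,0,0.0014,0,0,0,0.04],[0,0,0.0021,0,0,0,0.04],[0,0,0.0028,0,0,0,0.04],[0,0,0.0035,0,0,0,0.04],[0,0,0.0042,0,0,0,0.04],[0,0,0.005,0,0,0,0.04],[0,0,0.005,0,0,0,0.04],[0,0,0.005,0,0,0,0.04]]]' 60
python3 - <<'E'
from h import *
for n in('side','top'):
    d=cam(n);np.save(n+'1.npy',d['frame'])
b=d=None
b=np.load('side1.npy')[180:310,150:310]
cv2.imwrite('pics/p6.png',cv2.resize(b,None,fx=4,fy=4,interpolation=cv2.INTER_CUBIC)[:,:,::-1])
print(manip.read_state()['wrist_force'])
E
```

```text
time_s: 25.5
position: [0.4755, 0.1266, 0.1496]
eef_rot: [0.09, 0.996, 0.001, -0.001]
wrist_force: [-0.1, 5.0, -0.2]
opening: 0.563
finger_force: 64.6
[1.32217129 4.0006717  0.53224362]
```

View pics/p6.png

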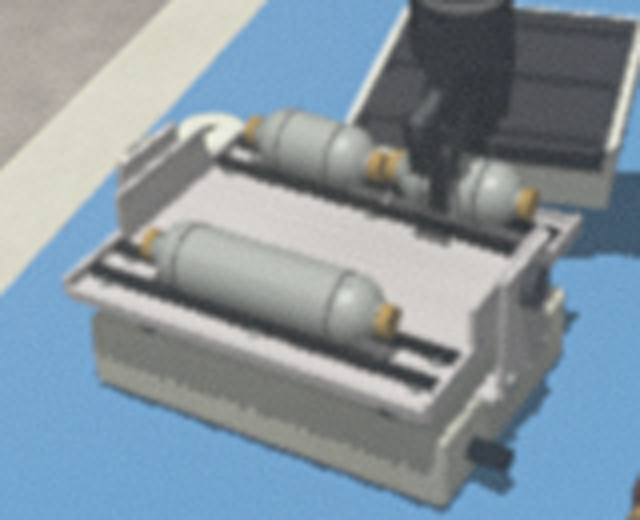

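The tray is about level, both shorts are in line (caps meeting at crop (383,163)), and the tray carries the weight (Fz about 0). I'll release.

```bash
python3 -m creep '[[[0,0,0,0,0,0,0.05],[0,0,0,0,0,0,0.052],[0,0,0,0,0,0,0.055],[0,0,0,0,0,0,0.06],[0,0,0,0,0,0,0.065],[0,0,0,0,0,0,0.07],[0,0,0,0,0,0,0.075],[0,0,0,0,0,0,0.08],[0,0,0,0,0,0,0.08]]]' 20
python3 -m creep '[[[0,0,-0.01,0,0,0,0.08],[0,0,-0.03,0,0,0,0.08],[0,0,-0.06,0,0,0,0.08],[0,0,-0.1,0,0,0,0.08],[0,0,-0.12,0,0,0,0.08]]]' 20
python3 -m creep '[[[0,-0.04,0,0,0,0,0.08],[0,-0.08,0,0,0,0,0.08],[0,-0.12,0,0,0,0,0.08],[0,-0.16,0,0,0,0,0.08],[0,-0.2,0,0,0,0,0.08],[0,-0.24,0,0,0,0,0.08],[0,-0.28,0,0,0,0,0.08],[0,-0.28,0,0,0,0,0.08],[0,-0.28,0,0,0,0,0.08]]]' 20
python3 - <<'E'
from h import *
a=cam('top')['frame'][130:255,165:300];d=cam('side');b=d['frame'][180:310,150:310]
a=cv2.resize(a,None,fx=2.3,fy=2.3);b=cv2.resize(b,None,fx=3,fy=3,interpolation=cv2.INTER_CUBIC);h=max(a.shape[0],b.shape[0])
a,b=[cv2.copyMakeBorder(x,0,h-x.shape[0],0,0,cv2.BORDER_CONSTANT) for x in(a,b)]
cv2.imwrite('pics/p7.png',np.hstack([a,b])[:,:,::-1])
E
```

```text
time_s: 26.35
position: [0.4753, 0.1264, 0.1495]
eef_rot: [0.09, 0.996, 0.001, -0.001]
wrist_force: [0.5, -0.3, 0.6]
opening: 0.936
finger_force: 0.0
time_s: 26.77
position: [0.4761, 0.1263, 0.2732]
eef_rot: [0.09, 0.996, 0.001, 0.0]
wrist_force: [0.3, 1.0, -0.1]
opening: 0.938
finger_force: 0.0
time_s: 27.52
position: [0.4248, -0.151, 0.2691]
eef_rot: [0.092, 0.996, 0.001, -0.001]
wrist_force: [0.0, 0.1, 0.8]
opening: 0.938
finger_force: 0.0
```

View pics/p7.png

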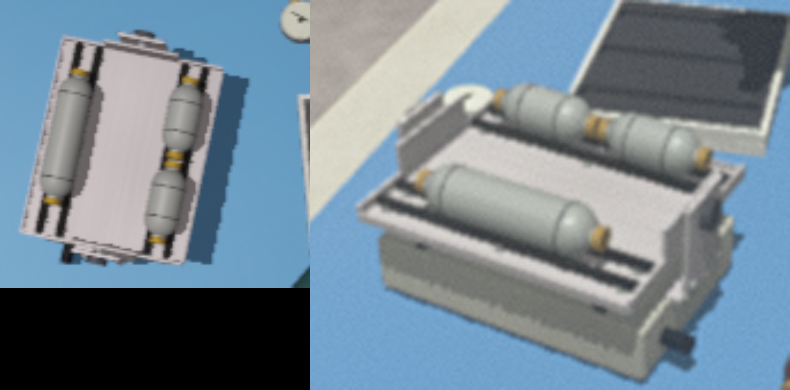

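All three lie in their cradles and the tray looks level. I'll check it numerically against the empty-tray picture, then hand in.

```bash
python3 - <<'E'
from h import *
g=lambda f:cv2.cvtColor(f,cv2.COLOR_RGB2GRAY)
a=g(np.load('side0.npy'));b=g(cam('side')['frame']);c=g(np.load('side1.npy'))
# near rim lower edge (tray vs housing) & left corner: sub-pixel shift by phase correlation
for nm,(x,y,w,h) in dict(corner=(340//3+225,0,0,0),rim=(185,256,40,26),left=(164,240,20,20)).items():
    if w:
        for k in(b,c): 
            s,r=cv2.phaseCorrelate(a[y:y+h,x:x+w].astype(np.float32),k[y:y+h,x:x+w].astype(np.float32),cv2.createHanningWindow((w,h),cv2.CV_32F));print(nm,np.round(s,2),round(r,2))
d=cam('side');print('11mm in px:',proj(d,[.575,.31,.115])-proj(d,[.575,.31,.104]))
E
```

```text
rim [-0.09 -0.08] 1.01
rim [-0.24  0.74] 1.17
left [ 0.07 -0.03] 1.01
left [0.01 0.32] 0.9
11mm in px: [-0.24439553 -3.16522647]
```

The near rim is within 0.1 px of its empty, level position (11 mm would be about 3.2 px), so the tray is level and settled.

```bash
python3 -c "
from h import *
print(manip.job_done())"
```

```text
the job is handed in; nothing more can be done
None
```

I loaded the long cylinder into cradle A and both short ones into cradle B; the tray balances level with the arm clear, and the job is handed in at about 28 s.

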